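# Lock the tea caddy with its bent pin

## Task

Shut the lid of the green tea caddy so that its two brass eyes lie one on the other. Then take the red-handled bent pin out of its wooden rack and swing its curved shank down through both eyes until the collar sits flat on the upper eye, and let go, leaving the pin upright in place and the breakfast things where they are.

Things in the scene. Friction and masses are not known exactly. Their poses are not given: they have to be found in the camera images.
- caddy: Fixed green metal tea caddy: open box 130 mm deep (x), 180 wide (y), 110 high, hinged lid. Origin: centre of its underside; z up; -x is its front, roughly towards the robot; hinge at the back. At the front wall's top, mid-width, a brass eye (flat horizontal ring, outer dia 27 mm, bore 15, 4.5 thick, top face at 110 mm) stands out; bore centre 24 mm before the wall.
- caddy_lid (a joint): Lid angle, rad: 0 shut, grows as the front edge rises (starts 0.45-0.85). Flat plate 130 x 180 mm, 8 thick; shut, its underside is at 110 mm, its top 118 mm above the table. Stiff hinge: stays where left; 1 to 3 N down near the front edge moves it. Its front edge carries a second eye (bore 15 mm, 4.5 thick, underside level with the lid's), which when shut lies on the caddy's eye.
- hinge (a point): Middle of the lid's hinge line, at the caddy's back (65 mm behind its centre), 110 mm above the table, level with the lid's underside; the line runs along the caddy's y axis.
- eye (a point): Bore axis of the eyes, at the upper face of the upper eye when the lid is shut (114.5 mm above the table); fixed to the caddy, does not move with the lid. The stacked eyes are 9 mm thick, bore 15 mm, axis vertical. The shut lid's top is 3.5 mm higher than this point and begins 24 mm behind it; in front of and below the eyes is free space.
- pin: Loose bent brass pin, red handle, about 80 g. Origin: centre of the collar's underside, z up the handle. Collar dia 30 mm, 4 thick; square handle 16 x 16 mm from z 4 to 46. Below: round shank, 6 mm dia, its centre line an arc of radius 55 mm about (-55, 0, 0), from the origin straight down and curving to -x through 72 degrees to the tip. Starts upright, collar on the rack, 68 mm above the table.
- pin_tip (a point): End of the pin's shank centre line (a round end of 3 mm radius goes 3 mm beyond), at (-38, 0, -52.3) mm in the pin's frame.
- rack: Fixed wooden pin rack: two upright walls 90 mm long (x from -55 to +35 mm), 18 thick, 68 high, 10 mm slot between them, open at the top and ends, floor 6 mm up. Origin: underside, below the pin's handle; the pin starts with the rack's x, y and yaw, its curved tail in the slot, and lifts straight up out of it.
- susan: Clear acrylic lazy Susan, 250 mm disc, its top 20 mm above the table, turns freely; origin at the centre of its underside. Carries the three jam pots. It and the rack may stand either to the left or right.
- jam0: Closed jam pot, red lid, dia 62 mm, 85 mm high, origin at its underside; leave alone.
- jam1: Closed jam pot, yellow lid, dia 62 mm, 85 mm high, origin at its underside; leave alone.
- jam2: Closed jam pot, blue lid, dia 62 mm, 85 mm high, origin at its underside; leave alone.
- eggcup: White porcelain egg cup with an egg, dia 48 mm, 72 mm high, origin at its underside; leave alone.
- spoon: Stainless coffee spoon, 130 mm long, lying on the table; leave alone.
- cup: Blue coffee mug, dia 70 mm, 60 mm high, origin at its underside; leave alone.

How it is judged:
On the way, in this order (a step that is already met when the one before it is completed fails the run):
1. the lid is shut (value of joint caddy_lid below 0.05 rad), for 0.2 s.
2. the pin's tip has come through both eyes from above while the pin is tilted, the lid still shut (value of joint caddy_lid below 0.05 rad and z of pin_tip in the frame of eye between -0.045 and -0.011 m and horizontal distance between pin_tip and eye below 0.025 m and angle between pin's own z axis and vertical above 0.3 rad), for 0.05 s.
At the end, for the whole second after the job is handed in: The lid is shut (within 0.05 rad), the pin stands upright (within 7 degrees) at rest with its collar flat on the upper eye (within 3 mm in height, 8 mm sideways of the bore) and its tip below the eyes, released (value of joint caddy_lid below 0.05 rad and horizontal distance between pin and eye below 0.008 m and z of pin in the frame of eye between -0.003 and 0.003 m and z of pin_tip in the frame of eye below -0.04 m and angle between pin's own z axis and vertical below 0.12 rad and linear speed of pin below 0.02 m/s); the robot touches nothing.
It fails at once if a jam pot, the egg cup, the spoon or the mug is moved more than 25 mm (distance of any of jam0, jam1, jam2, eggcup, spoon, cup from where it was at the start of the episode above 0.025 m).
It fails at once if a jam pot, the egg cup or the mug is tipped (angle between any of jam0, jam1, jam2, eggcup, cup's own z axis and vertical above 0.5 rad).
It also fails if it takes over 56 s, if anything falls off the work surface, if the arm or the gripper's body presses on something with over 40 N, if the wrist force passes 120 N, or if a joint passes its speed limit or range.

## Robot

A 6-joint arm with a two-finger parallel gripper is mounted at the origin on the work surface. World frame = base frame: x ahead of the robot, y to its left, z up, the work surface at z = 0. Lengths are in m, angles in rad, forces in N, time in s.
With the tool pointing down it reaches from about 0.35 to 0.725 m from the base axis. Payload 4.3 kg.
Tool frame: the origin (TCP) lies between the finger pads; the fingertips stand 17 mm ahead of it and the grasp point (between the pads) lies 2 mm behind it (ctrl.tips_ahead is the distance from the TCP to the fingertips, in m); z points along the fingers, y is the line along which they close (so a half turn about z gives the same grasp; the last joint's range is limited). The gripper opens to 85 mm and grips with 20 to 120 N. Pads are 22 mm wide; open, the fingers measure 114 mm over their backs; the gripper's body (76 mm by 85 mm) begins 54 mm behind the grasp point. The pads swing forward as they close: fully open they stand 13 mm farther back than shut.
Start: joints at [-0.11, 0.377, 0.081, 1.274, 0, 1.46], TCP at [0.575, 0, 0.248] pointing down, gripper open.
Joint ranges: [-2.72, 2.72], [-0.84, 1.66], [-1.02, 1.22], [-1.77, 2.12], [-1.37, 1.28], [-3.14, 3.14]. Speed limits (rad/s): [2.57, 2.57, 3.14, 3.14, 3.14, 3.14].

## Interface

Orientations are given as [roll, pitch, yaw] about the fixed x, y, z axes, in that order (R = Rz(yaw) Ry(pitch) Rx(roll)).
In Python, from rig import ctrl, viewer, order gives the robot as it stands. Calls block until the motion is done:
- ctrl.reach(position, orientation): joint-space move of the TCP to a pose.
- ctrl.servo_line(position, max_speed=0.15, rot=None, threshold=None): straight line of the TCP; rot=None keeps the orientation; max_speed is the mean speed in m/s. With threshold (N) it stops when the force on the tool has changed by that much, and returns True; else False.
- ctrl.movej(angles): joint-space move.
- ctrl.grip(opening, squeeze=None): opening from 0.0 (shut) to 1.0 (fully open); squeeze is the grip in N (None keeps the last); returns when the fingers have stopped.
- ctrl.sleep(seconds).
- ctrl.ik(position, orientation): joint angles nearest the present ones, or None.
- ctrl.sense(): the state.
- viewer.camera(name): name is "scene" or "side" or "wrist"; returns a dict with "color" (384x512x3 uint8, blue, green, red), "fx", "fy", "cx", "cy" (pixels), "R" (3x3) and "t" (3): a world point X has camera coordinates R X + t; the wrist camera has in their place "tool_from_camera" (4x4, takes a point from camera to tool coordinates, whose origin is the TCP and whose axes are the flange's). Camera axes: x right, y down, z forward; pixel columns grow to the right and rows downward; lengths in m; the calibration is good to about 2 mm. A picture is of the moment at which its call begins: read the wrist's pose just before it. There is no depth.
A pose or a line that the arm cannot do raises ctrl.IKError and nothing moves.
- order.finish_job(): hands the job in; it is judged then, once.
The state is a dict: "clock": time; "joint_pos": joint angles; "qd": joint speeds; "tau": joint torques, N m; "tcp_pos": TCP position; "tcp_rot": TCP orientation; "contact_force": force on the tool from outside, world axes, zero at the start; "wrist_torque": the same for the moment, N m; "grip_width": opening from 0.0 (shut) to 1.0 (fully open); "finger_force": force on a finger pad.
Only numpy, scipy, OpenCV 4.12 (cv2) and the standard library are available. Lean on these libraries where they do the work, as an engineer would, in place of code of your own. Each camera call takes 0.05 s, during which the arm holds its last target. There are 200 camera calls.

## Working session

There is one attempt and no reset: what is moved stays moved. The work goes in short steps, each a Python script; the robot and the scene stay as the last script left them, time stands still between calls to the robot, and variables do not carry over. Pictures are saved under pics/ and viewed, at most 10 in all, crops included, and the job is handed in when it is done.

```bash
ls; mkdir -p pics
python3 - <<'E'
from rig import ctrl, viewer, order
import cv2, numpy as np, pickle
d={}
for n in ["scene","side","wrist"]:
    s=ctrl.sense(); c=viewer.camera(n); c['tcp']=(s['tcp_pos'],s['tcp_rot']); d[n]=c
    cv2.imwrite(f"pics/{n}0.png",c['color'])
    print(n,c['fx'],c['cx'],c['cy'],c.get('R'),c.get('t'),c.get('tool_from_camera'))
pickle.dump(d,open('d0.pkl','wb'))
im=np.hstack([d['scene']['color'],d['side']['color']])
print(ctrl.sense())
cv2.imwrite("pics/scene0x.png",cv2.resize(d['scene']['color'],(800,600),interpolation=cv2.INTER_CUBIC))
cv2.imwrite("pics/side0x.png",cv2.resize(d['side']['color'],(800,600),interpolation=cv2.INTER_CUBIC))
E
```

```text
pics
scene 468.1656142167898 251.8888132009506 191.67103071246586 [[ 0.65935505  0.75173432 -0.01210067]
 [ 0.6296625  -0.5609361  -0.53747171]
 [-0.41082363  0.34676535 -0.84319496]] [-0.36922767 -0.32241557  1.77284905] None
side 420.54054169280926 254.17943480928756 196.9092188165089 [[ 0.96419496 -0.26461797  0.01747602]
 [-0.11126034 -0.4634603  -0.87910505]
 [ 0.24072644  0.84568427 -0.47630757]] [-0.56050635  0.13068962  1.25689201] None
wrist 266.38903134097166 256.5764376344328 189.7620833936645 None None [[ 9.76121356e-05 -9.52015241e-01 -3.06050604e-01  7.72973265e-02]
 [ 9.99999911e-01 -3.27586900e-05  4.20841840e-04 -1.36358801e-04]
 [-4.10673662e-04 -3.06050617e-01  9.52015153e-01 -1.26531199e-01]
 [ 0.00000000e+00  0.00000000e+00  0.00000000e+00  1.00000000e+00]]
{'clock': 0.15, 'joint_pos': array([-1.10281629e-01,  3.77927209e-01,  7.99573008e-02,  1.27435945e+00,
        1.24394775e-05,  1.46050732e+00]), 'qd': array([ 0.00129781, -0.00076439,  0.00547861,  0.00012239,  0.00110712,
        0.00059575]), 'tau': array([ 1.00972400e-03, -4.64035428e+01,  2.70170492e+01,  1.39211598e-02,
       -6.30224304e-05,  7.89257683e-06]), 'tcp_pos': array([5.74553688e-01, 6.97189641e-05, 2.47566715e-01]), 'tcp_rot': array([-3.14007030e+00, -1.81098228e-04,  1.57080355e+00]), 'contact_force': array([-0.27829009,  0.02608997,  0.16337724]), 'wrist_torque': array([ 0.04238855, -0.02823445, -0.02516451]), 'finger_force': 0.0, 'grip_width': 1.0004176586499622}
```

View pics/scene0x.png

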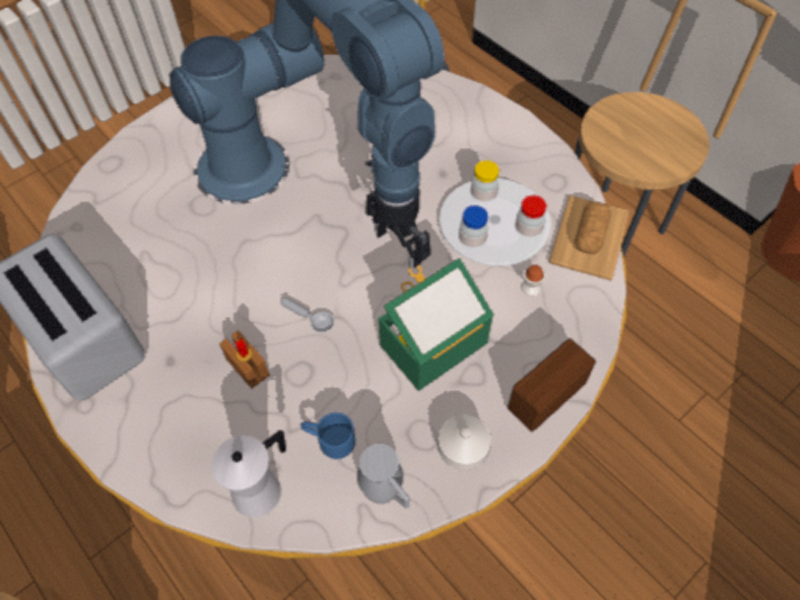

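View pics/side0x.png

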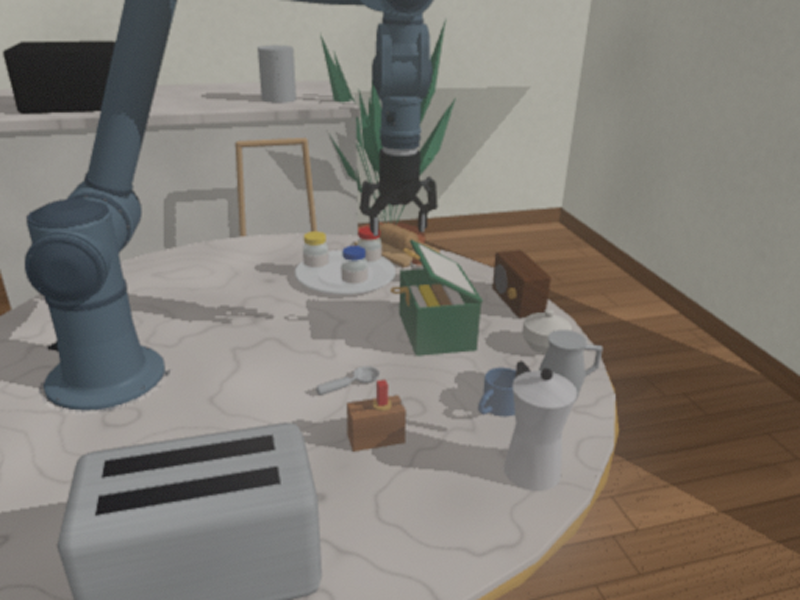

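The scene view (800x600) shows the caddy with its open lid, top at (425-490, 262-335) and bottom corner at (420,386). The lower eye is near (409,286). The pin's red handle top is at (241,343), in the rack on the robot's right. The susan is on the left, the spoon at (310,312) and the mug at (336,436). I'll triangulate roughly.

```bash
cat > h.py <<'E'
import numpy as np, pickle, cv2
from scipy.spatial.transform import Rotation as Ro
def cam_pose(c):
    """camera centre and cam->world rotation"""
    if c.get('R') is not None: R=np.array(c['R']); return -R.T@np.array(c['t']), R.T
    T=np.array(c['tool_from_camera']); p,r=c['tcp']; Rt=Ro.from_euler('xyz',r).as_matrix()
    return Rt@T[:3,3]+np.array(p), Rt@T[:3,:3]
def at_z(c,u,v,z):
    o,R=cam_pose(c); d=R@np.array([(u-c['cx'])/c['fx'],(v-c['cy'])/c['fy'],1]); return o+d*(z-o[2])/d[2]
def proj(c,X):
    o,R=cam_pose(c); q=R.T@(np.array(X)-o); return np.array([q[0]/q[2]*c['fx']+c['cx'],q[1]/q[2]*c['fy']+c['cy']])
def shot(n):
    from rig import ctrl,viewer
    s=ctrl.sense(); c=viewer.camera(n); c['tcp']=(s['tcp_pos'],s['tcp_rot']); return c
E
python3 - <<'E'
from h import *
d=pickle.load(open('d0.pkl','rb'))
S=d['scene'];k=.64
for n,u,v,z in [('handle',241,344,.114),('eye',409,286,.11),('bot near',420,386,0),('bot front-right',384,347,0),('bot back?',490,319,0),('spoon bowl',321,320,0),('spoon end',286,300,0),('mug',336,420,.06),('egg',535,272,.07),('jamblue',475,215,.105),('jamred',534,205,.105),('rackL',222,340,.068),('rackR',266,366,.068)]:
    print(n,at_z(S,u*k,v*k,z).round(3))
W=d['side']
for n,u,v,z in [('handle',382,383,.114),('eye',400,290,.11),('box br',476,345,0),('box fr',416,352,0),('rack fl',350,448,0),('rack fr',405,441,0)]:
    print(n,at_z(W,u*k,v*k,z).round(3))
im=np.zeros((600,800,3),np.uint8)
def crop(c,x,y,w,h,s): return cv2.resize(c['color'][y:y+h,x:x+w],None,fx=s,fy=s,interpolation=cv2.INTER_CUBIC)
im[:,:400]=crop(S,235,160,80,120,5)   # caddy 
im[:300,400:]=crop(S,125,205,80,60,5)
im[300:,400:]=crop(W,245,150,80,60,5)
cv2.imwrite('pics/crops.png',im)
cv2.imwrite('pics/wrist0.png',d['wrist']['color'])
E
```

```text
handle [ 0.472 -0.303  0.114]
eye [0.583 0.022 0.11 ]
bot near [ 0.721 -0.072  0.   ]
bot front-right [ 0.607 -0.067  0.   ]
bot back? [0.704 0.143 0.   ]
spoon bowl [ 0.47  -0.124  0.   ]
spoon end [ 0.381 -0.149  0.   ]
mug [ 0.69  -0.254  0.06 ]
egg [0.711 0.257 0.07 ]
jamblue [0.539 0.249 0.105]
jamred [0.604 0.362 0.105]
rackL [ 0.413 -0.318  0.068]
rackR [ 0.517 -0.287  0.068]
handle [ 0.469 -0.308  0.114]
eye [0.588 0.011 0.11 ]
box br [ 0.736 -0.064  0.   ]
box fr [ 0.605 -0.06   0.   ]
rack fl [ 0.413 -0.318  0.   ]
rack fr [ 0.506 -0.323  0.   ]
```

View pics/crops.png

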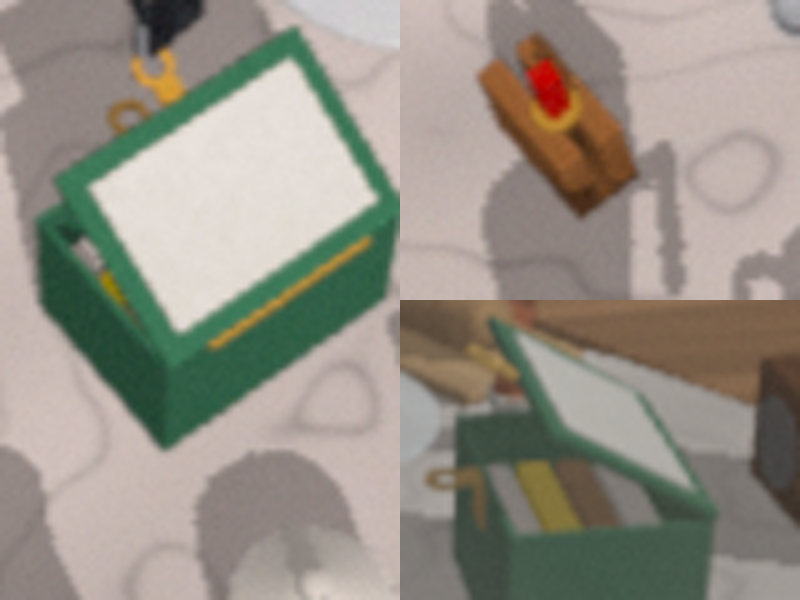

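View pics/wrist0.png

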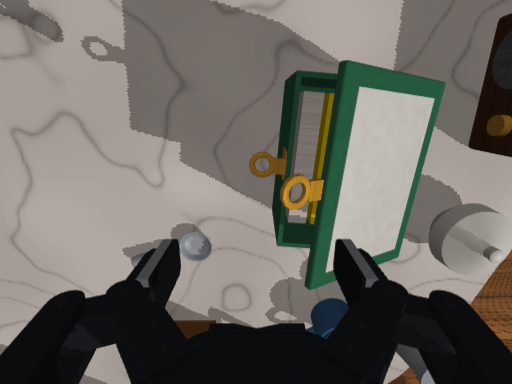

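The wrist view shows the lower eye at (262,164), the lid eye at (297,192), and lid corners at (346,62), (443,82), (313,286) and (403,258). I'll fit the caddy pose and lid angle from these and the scene crop, and check reach for the swing.

```bash
cat >> h.py <<'E'
def cad(P,X,Y,Z):
    x,y,w,_=P; return np.array([x+X*np.cos(w)-Y*np.sin(w), y+X*np.sin(w)+Y*np.cos(w), Z])
def lid(P,r,Y,h):
    t=P[3]; return cad(P,.065-r*np.cos(t)+h*np.sin(t),Y,.110+r*np.sin(t)+h*np.cos(t))
def toolrot(yaw,tilt):
    """tool pointing down, y tool = world y rotated by yaw (sign free), leaning: tilt>0 -> tool z points towards +x(yaw)"""
    z=np.array([np.sin(tilt),0,-np.cos(tilt)]); y=np.array([0,1.,0]); x=np.cross(y,z)
    return Ro.from_euler('z',yaw)*Ro.from_matrix(np.c_[x,y,z])
E
cat > fit.py <<'E'
from h import *
from scipy.optimize import least_squares
d=pickle.load(open('d0.pkl','rb')); S,W=d['scene'],d['wrist']
f=lambda u,v:(235+u/5,160+v/5)
obs=[(W,(262,164),cad,(-.089,0,.110)),(S,f(126,118),cad,(-.089,0,.110)),
(W,(297,192),lid,(.154,0,.0045)),(S,f(155,75),lid,(.154,0,.0045)),
(W,(346,62),lid,(.13,.09,.008)),(W,(443,82),lid,(0,.09,.008)),(W,(313,286),lid,(.13,-.09,.008)),(W,(403,258),lid,(0,-.09,.008)),
(S,f(296,30),lid,(.13,.09,.008)),(S,f(57,182),lid,(.13,-.09,.008)),(S,f(400,203),lid,(0,.09,.008)),(S,f(172,362),lid,(0,-.09,.008)),
(S,f(166,448),cad,(.065,-.09,0)),(S,f(40,303),cad,(-.065,-.09,0)),(S,f(388,293),cad,(.065,.09,0))]
res=lambda P:np.concatenate([proj(c,g(P,*a))-np.array(uv) for c,uv,g,a in obs])
r=least_squares(res,[.66,.02,-.1,.6],loss='soft_l1')
print(r.x.round(4)); print(res(r.x).reshape(-1,2).round(1).tolist())
P=r.x; print('eye',cad(P,-.089,0,.1145).round(4),'hinge',cad(P,.065,0,.11).round(4))
np.save('P.npy',P)
E
python3 fit.py
python3 - <<'E'
from h import *
from rig import ctrl
P=np.load('P.npy'); w=P[2]; eye=cad(P,-.089,0,.1145)
# pin swing about C; collar origin at phi: C+.055(cos,sin); grasp point g above collar along handle
C=eye-.055*np.array([np.cos(w),np.sin(w),0]); ex=np.array([np.cos(w),np.sin(w),0]);ez=np.array([0,0,1.])
for flip in (0,1):
  for a in np.deg2rad([-45,-30,-15,0]):   # tool tilt when the pin is upright
    out=[]
    for ph in np.deg2rad([0,20,40,60,72,85]):
        up=-np.sin(ph)*ex+np.cos(ph)*ez
        p=C+.055*(np.cos(ph)*ex+np.sin(ph)*ez)+.030*up
        R=toolrot(w,a+ph)
        if flip: R=R*Ro.from_euler('z',np.pi)
        tcp=p+R.apply([0,0,.002])
        q=ctrl.ik(tcp,R.as_euler('xyz')); out.append(None if q is None else np.round(q,2).tolist())
    # rack
    R=toolrot(0,a); R=R*Ro.from_euler('z',np.pi) if flip else R
    qr=[ctrl.ik(np.array([.471,-.305,z]),R.as_euler('xyz')) for z in (.098,.17,.25)]
    print(flip,np.rad2deg(a),[o is not None for o in out],[x is not None for x in qr],out[0],out[4])
E
```

```text
[ 0.6702  0.012  -0.0674  0.5205]
[[1.7, 1.8], [0.2, -0.2], [0.5, 0.3], [-0.7, -1.7], [-0.5, -1.6], [4.5, -1.0], [-2.9, 3.6], [-2.3, -1.4], [-0.6, -1.3], [-1.0, -0.3], [1.6, 0.9], [0.1, 1.9], [-0.2, 1.3], [-0.2, 1.1], [-0.7, 1.0]]
eye [0.5815 0.018  0.1145] hinge [0.7351 0.0076 0.11  ]
0 -45.0 [False, True, True, True, True, False] [True, True, False] None [-0.08, -0.04, -0.76, 0.38, 0.01, -0.01]
0 -29.999999999999996 [True, True, True, True, False, False] [True, True, True] [-0.08, 0.95, 0.68, 1.82, -0.0, -0.01] None
0 -14.999999999999998 [True, True, True, False, False, False] [True, True, True] [-0.08, 0.67, 0.25, 1.41, -0.0, -0.01] None
0 0.0 [True, True, True, False, False, False] [True, True, True] [-0.08, 0.44, -0.1, 1.03, -0.0, -0.01] None
1 -45.0 [False, True, True, True, True, False] [True, True, False] None [-0.08, -0.04, -0.76, 0.38, 0.01, 3.13]
1 -29.999999999999996 [True, True, True, True, False, False] [True, True, True] [-0.08, 0.95, 0.68, 1.82, -0.0, 3.13] None
1 -14.999999999999998 [True, True, True, False, False, False] [True, True, True] [-0.08, 0.67, 0.25, 1.41, -0.0, 3.13] None
1 0.0 [True, True, True, False, False, False] [True, True, True] [-0.08, 0.44, -0.1, 1.03, 0.0, 3.13] None
```

The fit is consistent to within a few mm: eye ≈ (0.582, 0.018), lid 0.52 rad. Swinging with the tool leaned about -38° relative to the pin looks reachable. Next I'll close the lid, then look at the eyes and the rack from near.

Run:
```python
from h import *
from rig import ctrl
P=np.load('P.npy'); w=P[2]
R=toolrot(w,0).as_euler('xyz')
h=cad(P,.065-.097,0,0)
ctrl.grip(0.0,30); print('tips',ctrl.tips_ahead)
ctrl.reach([h[0],h[1],.25],R)
hit=ctrl.servo_line([h[0],h[1],.131],max_speed=.06,threshold=14)
s=ctrl.sense(); print(hit,s['tcp_pos'],s['contact_force'],s['clock'])
ctrl.sleep(.3)
ctrl.servo_line([h[0],h[1],.20],max_speed=.15)
e=cad(P,-.089,0,.1145)
# camera over eye: look straight-ish down
ctrl.reach([e[0]+.03,e[1],.25],R)
a=shot('wrist')
R2=toolrot(0,0).as_euler('xyz')
ctrl.reach([.49,-.305,.26],R2)
ctrl.grip(0.5)
b=shot('wrist')
pickle.dump((a,b),open('d1.pkl','wb'))
cv2.imwrite('pics/a1.png',np.vstack([a['color'][:, :],]))
cv2.imwrite('pics/ab.png',cv2.resize(np.hstack([a['color'],b['color']]),None,fx=.78,fy=.78))
o,_=cam_pose(a);print(o, proj(a,e)); print(proj(b,[.471,-.305,.114]),ctrl.sense()['clock'])
```

```text
tips 0.017
True [0.63806789 0.01414777 0.13504614] [-1.48348687  0.51584169  5.29118812] 3.9917
[0.53295288 0.02226986 0.37683588] [255.55243168 155.16189444]
[257.42880444 163.83079137] 7.1083
```

View pics/ab.png

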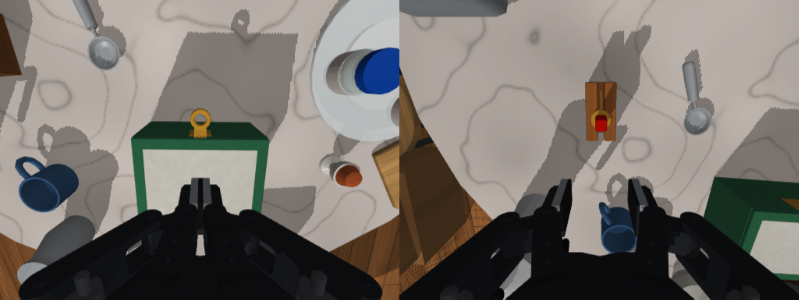

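The lid is shut: fingertips stopped at z = 0.118, and only one eye ring shows at (200,118). The rack with the pin is at (601,112). I'll enlarge both.

Run:
```python
from h import *
a,b=pickle.load(open('d1.pkl','rb'))
f=lambda c,x,y,w,h:cv2.resize(c['color'][y:y+h,x:x+w],None,fx=8,fy=8,interpolation=cv2.INTER_CUBIC)
# a: eye crop 50x75 from (232,125); b: rack 50x75... 
im=np.hstack([f(a,232,130,50,75),f(b,235,105,50,75)])
cv2.imwrite('pics/crop2.png',im)
```

```text
(no output)
```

View pics/crop2.png

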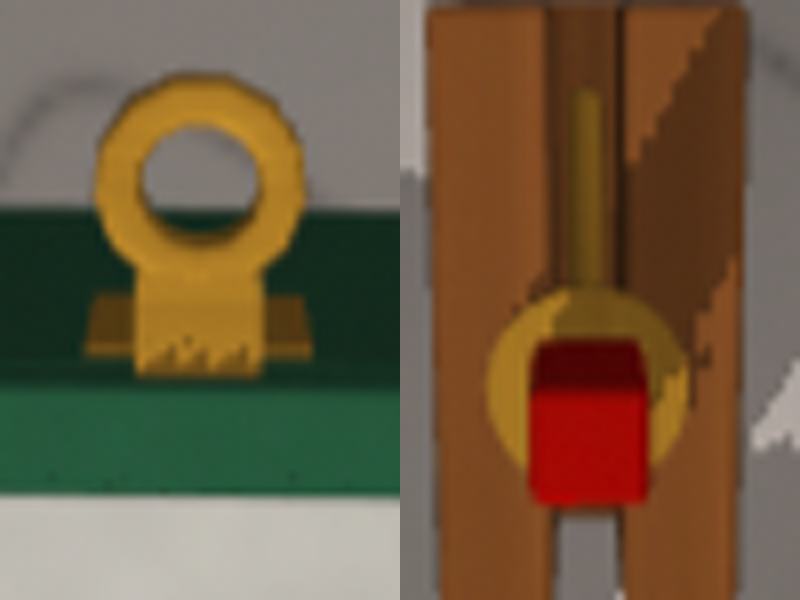

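The eye's bore centre in the full wrist image is ≈ (256.6,152.2), and the lid edge is parallel to the tool, so the yaw is good. The pin handle's top centre is ≈ (258.1,160.4), with rack yaw ≈ 0.

Run:
```python
from h import *
from rig import ctrl
a,b=pickle.load(open('d1.pkl','rb')); P=np.load('P.npy')
e=at_z(a,256.6,152.2,.1145); p=at_z(b,258.1,160.4,.114)
p2=at_z(b,258.1,105+(385+.5)/8-.5,.072)
print('eye',e,'pin',p,p2,'old',cad(P,-.089,0,.1145))
u=lambda y:at_z(b,235+(588.5)/8-.5,105+(y+.5)/8-.5,.068)
print(u(10),u(600))
np.save('ep.npy',np.array([e,p]))
w=P[2]; ex=np.array([np.cos(w),np.sin(w),0]);ez=np.array([0,0,1.]); C=e-.055*ex
for a_ in np.deg2rad([-44,-40,-38,-36,-34]):
    ok=[]
    for ph in np.deg2rad([0,5,10,30,50,56,60,64,68,72,76]):
        up=-np.sin(ph)*ex+np.cos(ph)*ez
        q=ctrl.ik(C+.055*(np.cos(ph)*ex+np.sin(ph)*ez)+.030*up+toolrot(w,a_+ph).apply([0,0,.002]),toolrot(w,a_+ph).as_euler('xyz'))
        ok.append(q is not None)
    print(np.rad2deg(a_),ok)
```

```text
eye [0.57857053 0.01920923 0.1145    ] pin [ 0.46737218 -0.30430891  0.114     ] [ 0.46666796 -0.30408666  0.072     ] old [0.58145113 0.0179729  0.1145    ]
[ 0.41357998 -0.24720595  0.068     ] [ 0.50086347 -0.2419876   0.068     ]
-44.0 [False, True, True, True, True, True, True, True, True, True, True]
-40.0 [False, True, True, True, True, True, True, True, True, True, True]
-38.0 [True, True, True, True, True, True, True, True, True, True, True]
-36.0 [True, True, True, True, True, True, True, True, True, True, False]
-34.0 [True, True, True, True, True, True, True, True, True, True, False]
```

Positions hold together (pin height check agrees within 1 mm; eye and pin use the same view geometry). Next: grasp, lift and carry the pin to just above the eye.

```bash
cat >> h.py <<'E'
A=np.deg2rad(-37); G=.030
def pin_tcp(org,yaw,ph):
    """TCP pose for the pin's origin at org, yaw, leaning back ph"""
    ex=np.array([np.cos(yaw),np.sin(yaw),0]); up=-np.sin(ph)*ex+np.cos(ph)*np.array([0,0,1.])
    R=toolrot(yaw,A+ph); return np.array(org)+G*up+R.apply([0,0,.002]), R.as_euler('xyz')
def swing(eye,yaw,ph,dz=0):
    ex=np.array([np.cos(yaw),np.sin(yaw),0])
    return pin_tcp(eye-.055*ex+.055*(np.cos(ph)*ex+np.sin(ph)*np.array([0,0,1.]))+[0,0,dz],yaw,ph)
E
python3 - <<'E'
from h import *
from rig import ctrl
e,p=np.load('ep.npy'); w=np.load('P.npy')[2]
o=np.array([p[0]-.0003,p[1],.068])
t,r=pin_tcp(o,0,0)
ctrl.reach(t+[0,0,.07],r); ctrl.servo_line(t,max_speed=.1)
ctrl.grip(0.0,70); s=ctrl.sense(); print(s['grip_width'],s['finger_force'],s['contact_force'],s['tcp_pos']-t)
ctrl.servo_line(t+[0,0,.085],max_speed=.12); s=ctrl.sense(); print(s['grip_width'],s['contact_force'])
ctrl.reach([.46,-.15,.28],toolrot(w,.3).as_euler('xyz'))
ph=np.deg2rad(71)
t1,r1=swing(e,w,ph,.05); ctrl.reach(t1,r1)
t1,r1=swing(e,w,ph,.015); ctrl.servo_line(t1,max_speed=.1); ctrl.sleep(.3)
s=ctrl.sense(); print(s['tcp_pos']-t1,s['grip_width'],s['clock'])
c=[shot(n) for n in('wrist','scene','side')]; pickle.dump(c,open('d2.pkl','wb'))
for k in c: print(proj(k,e))
f=lambda c,s:(lambda q:cv2.resize(c['color'][max(0,q[1]-150//s):,max(0,q[0]-200//s):][:300//s,:400//s],(400,300),interpolation=cv2.INTER_CUBIC))(proj(c,e).astype(int))
im=np.vstack([np.hstack([f(c[0],1),f(c[0],4)]),np.hstack([f(c[1],5),f(c[2],5)])])
cv2.imwrite('pics/pre.png',im)
E
```

```text
0.17403358274817557 68.38434219360352 [ 1.69547567 -0.02531827  3.920188  ] [ 0.00045937 -0.00023368  0.00072949]
0.17685927377130375 [-0.22012303  0.30657275 -1.38520697]
[ 0.00053833 -0.00011123  0.00087878] 0.17662409578851912 12.5167
[257.86506062 206.29168659]
[260.08759204 181.814831  ]
[252.40369369 183.51679946]
```

View pics/pre.png

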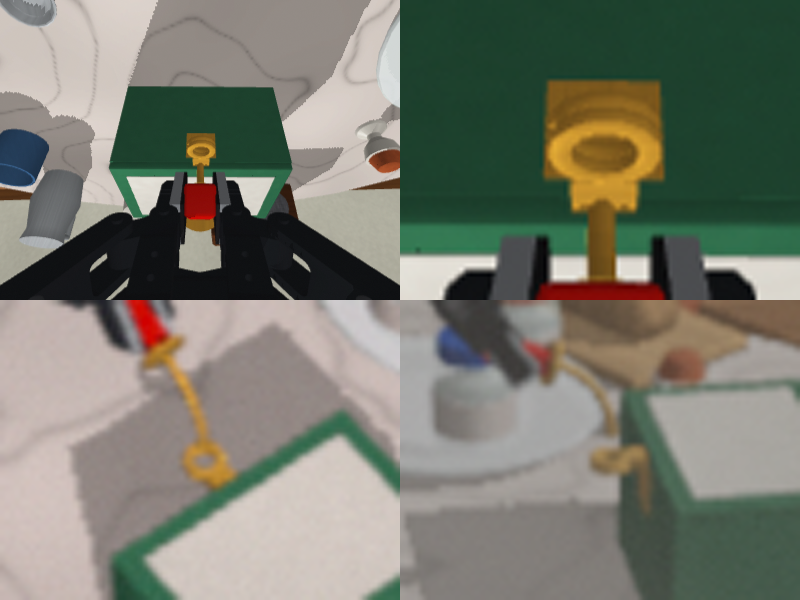

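The pin is held and the tip hangs above the eye, laterally centred (wrist crop: shank at 602, eye at 604). I'll compare tip and eye in the fixed views to check fore-aft.

Run:
```python
from h import *
from scipy.optimize import least_squares
W,S,D=pickle.load(open('d2.pkl','rb')); e,p=np.load('ep.npy'); w=np.load('P.npy')[2]
def tri(us,ud): 
    r=least_squares(lambda X:np.r_[proj(S,X)-us,proj(D,X)-ud],e); return r.x,np.abs(r.fun).max()
ce,re=tri((261.2,183.6),(254,185.2)); ct,rt=tri((261.4,179.2),(254.6,179.4))
print('eye',ce,re,'tip',ct,rt,'diff in caddy axes',Ro.from_euler('z',-w).apply(ct-ce))
# expected tip end
ex=np.array([np.cos(w),np.sin(w),0]); al=np.deg2rad(-1); te=e-.055*ex+.055*(np.cos(-al)*ex)+[0,0,.015-.001-.003]
for c in (W,S,D): print('exp tip',proj(c,te),'exp eye',proj(c,e))
# eye from wrist view now (view 4x crop of composite)
o=(proj(W,e).astype(int)-[50,37]); u=o+np.array([204.5,152.5])/4-.5; print('wrist eye px',u,'->',at_z(W,*u,.1145))
big=lambda c,x,y:cv2.resize(c['color'][y:y+30,x:x+40],(400,300),interpolation=cv2.INTER_LANCZOS4)
cv2.imwrite('pics/pre2.png',np.hstack([big(S,240,163),big(D,235,165)]))
```

```text
eye [0.58344924 0.01958531 0.10824921] 0.24825028829323514 tip [0.58389706 0.02006801 0.13000923] 0.7233592057693272 diff in caddy axes [0.00041429 0.00051178 0.02176003]
exp tip [257.90057047 216.60092252] exp eye [257.86506062 206.29168659]
exp tip [260.09547329 179.8218835 ] exp eye [260.08759204 181.814831  ]
exp tip [252.45402867 180.45862282] exp eye [252.40369369 183.51679946]
wrist eye px [257.625 206.625] -> [0.57908733 0.01895807 0.1145    ]
```

View pics/pre2.png

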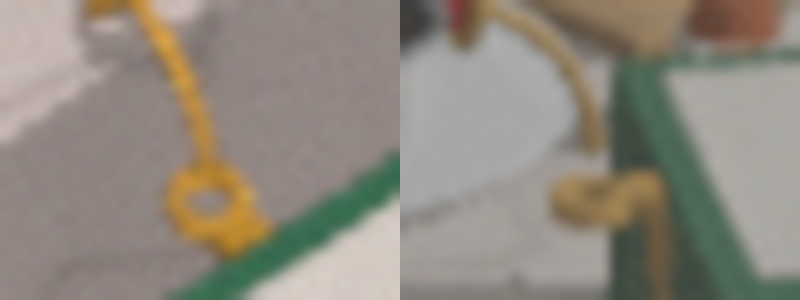

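The fixed views show tip and eye aligned to within about 1–2 mm, and the wrist view re-confirms the eye at (0.579, 0.019). Swinging in, with a force guard.

```bash
cat > sw.py <<'E'
from h import *
from rig import ctrl
w=np.load('P.npy')[2]; e=np.array([.5789,.0190,.1140])
def go(phs,thr=9):
    for d in phs:
        t,r=swing(e,w,np.deg2rad(d))
        hit=ctrl.servo_line(t,max_speed=.05,rot=r,threshold=thr)
        s=ctrl.sense(); print(d,hit,s['contact_force'].round(1),s['wrist_torque'].round(2),(s['tcp_pos']-t).round(4),round(s['clock'],1))
        if hit: return False
    return True
E
python3 - <<'E'
from sw import *
if go([71]): go([65,58,50,42,34])
c=[shot(n) for n in('scene','side')]; pickle.dump(c,open('d3.pkl','wb'))
big=lambda c,x,y:cv2.resize(c['color'][y:y+60,x:x+60],(400,400),interpolation=cv2.INTER_LANCZOS4)
cv2.imwrite('pics/mid.png',np.hstack([big(c[0],230,150),big(c[1],225,150)]))
E
```

```text
71 False [ 0.1  0.  -1.7] [0.04 0.63 0.02] [-0.0005  0.0001 -0.0007] 13.1
65 False [-0.   0.2 -0.8] [0.03 0.55 0.02] [ 0.001  -0.0001  0.0005] 13.4
58 False [-0.5  0.3 -1.9] [ 0.03  0.44 -0.  ] [ 0.0002 -0.0001 -0.0003] 13.7
50 False [ 0.   0.6 -0.8] [-0.03  0.28 -0.  ] [ 0.0003 -0.     -0.0005] 14.0
42 False [-0.1 -0.1 -0.4] [-0.03  0.13  0.05] [ 0.0004  0.     -0.0004] 14.3
34 False [ 0.7  0.1 -1. ] [ 0.02 -0.03  0.  ] [ 0.0005  0.     -0.0003] 14.7
```

View pics/mid.png

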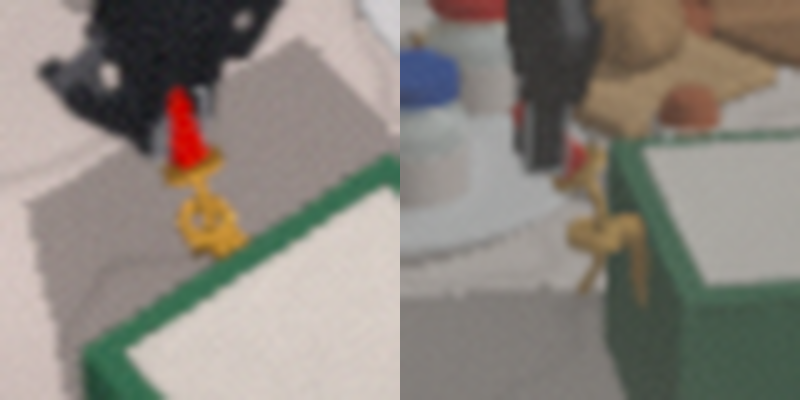

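The tail shows below the eyes at (590,285) in the side crop with no contact forces, so the shank is through. Finishing the swing.

Run:
```python
from sw import *
ok=go([26,18,12,7]); 
if ok: go([3,0],8)
c=[shot(n) for n in('scene','side','wrist')]; pickle.dump(c,open('d4.pkl','wb'))
big=lambda c,x,y:cv2.resize(c['color'][y:y+60,x:x+60],(400,400),interpolation=cv2.INTER_LANCZOS4)
cv2.imwrite('pics/end.png',np.hstack([big(c[0],230,150),big(c[1],225,150)]))
s=ctrl.sense(); print(s['tcp_pos'],s['tcp_rot'],s['contact_force'])
```

```text
26 False [-0.   0.9 -1.2] [-0.   -0.17 -0.04] [ 0.0006  0.     -0.0003] 15.1
18 False [ 0.5  0.2 -0.7] [-0.   -0.34 -0.03] [ 0.0004  0.     -0.0005] 15.4
12 False [ 0.5 -0.3 -0.2] [-0.03 -0.37  0.  ] [ 0.0004  0.     -0.0003] 15.7
7 False [ 0.7 -0.3 -0.4] [-0.04 -0.49  0.  ] [ 0.0006  0.     -0.0001] 16.0
3 False [-0.1 -0.9 -1.6] [ 0.02 -0.57 -0.03] [0.0004 0.     0.0004] 16.2
0 False [-3.6  0.5  3.8] [ 0.04  0.41 -0.03] [0.0005 0.     0.0022] 16.5
[0.57809596 0.01912294 0.1445722 ] [ 3.14158277 -0.64078336  3.07428208] [-0.4285033   0.87474681  5.64521747]
```

Run:
```python
from sw import *
ctrl.grip(0.5); ctrl.sleep(.3)
p=ctrl.sense()['tcp_pos']; ctrl.servo_line(p+[0,0,.09],max_speed=.12)
ctrl.reach([.50,.02,.28],toolrot(w,0).as_euler('xyz')); ctrl.sleep(.5)
c=[shot(n) for n in('scene','side','wrist')]; pickle.dump(c,open('d5.pkl','wb'))
big=lambda c,x,y,k=60:cv2.resize(c['color'][y:y+k,x:x+k],(400,400),interpolation=cv2.INTER_LANCZOS4)
u=proj(c[2],e).astype(int); print(u,ctrl.sense()['clock'],ctrl.sense()['contact_force'])
im=np.hstack([big(c[1],225,150),big(c[2],max(u[0]-40,0),max(u[1]-40,0),80)])
cv2.imwrite('pics/fin.png',im)
```

```text
Traceback (most recent call last):
rig.IKError: the arm cannot follow that straight line within its joint ranges
```

Run:
```python
from sw import *
p=ctrl.sense()['tcp_pos']
for dz,t in ((.025,-25),(.055,-12),(.10,0)):
    ctrl.servo_line(p+[0,0,dz],max_speed=.1,rot=toolrot(w,np.deg2rad(t)).as_euler('xyz'))
ctrl.reach([.53,.02,.28],toolrot(w,0).as_euler('xyz')); ctrl.sleep(.5)
c=[shot(n) for n in('scene','side','wrist')]; pickle.dump(c,open('d5.pkl','wb'))
big=lambda c,x,y,k=60:cv2.resize(c['color'][y:y+k,x:x+k],(400,400),interpolation=cv2.INTER_LANCZOS4)
u=proj(c[2],e).astype(int); print(u,ctrl.sense()['clock'],ctrl.sense()['contact_force'])
im=np.hstack([big(c[1],225,150),big(c[2],max(u[0]-40,0),max(u[1]-40,0),80)])
cv2.imwrite('pics/fin.png',im)
```

```text
[259 216] 19.8833 [-0.80816486 -0.26125984  0.10706798]
```

View pics/fin.png

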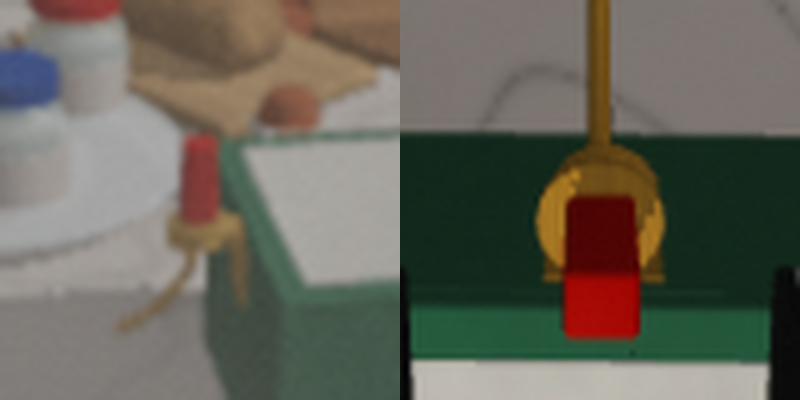

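The pin stands upright with its collar on the eye and its tail forward below, at (120,328) in the side crop; the lid is shut. One numeric check, then I'll hand it in.

Run:
```python
from sw import *
from rig import order
c=pickle.load(open('d5.pkl','rb'))[2]
o=proj(c,e).astype(int)-40
col=at_z(c,*(o+np.array([600-400,213])/5-.4),.1185); top=at_z(c,*(o+np.array([601-400,305])/5-.4),.1605)
d=top-col; print(col,top,'tilt',np.arctan2(np.hypot(*d[:2]),d[2]),'off',col-e)
if np.hypot(*(col-e)[:2])<.006 and np.hypot(*d[:2])<.005: print(order.finish_job())
```

```text
[0.57931537 0.01794061 0.1185    ] [0.58124775 0.01772098 0.1605    ] tilt 0.04627223015961135 off [ 0.00041537 -0.00105939  0.0045    ]
the job is handed in; nothing more can be done
None
```

The job is handed in: the lid is shut, and the pin was swung through both eyes and released standing upright. In the last image its collar sits on the upper eye about 1 mm off the bore and about 0.05 rad off vertical; I saw no contact with the breakfast things but did not re-measure them.

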